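Open the wheel guard of the lens edger: safety catch and bolt

ROBOT

A 6-joint arm with a two-finger parallel gripper is mounted at the origin on a cart in front of the work surface, level with it; the furniture and walls round the work are solid. World frame = base frame: x ahead of the robot, y to its left, z up, the work surface at z = 0. Lengths are in m, angles in rad, forces in N, time in s.
With the tool pointing down it reaches from about 0.375 to 0.9 m from the base axis. Payload 3.1 kg.
Tool frame: the origin (TCP) lies midway between the tips of the shut fingers; the grasp point (between the pads) lies 19 mm behind it; z points along the fingers, y is the direction in which the jaws open and shut (so a half turn about z gives the same grasp; the last joint's range is limited). The gripper opens to 87 mm and grips with 3 to 60 N. Pads are 19 mm wide; open, the fingers measure 117 mm over their backs; the gripper's body (75 mm by 190 mm) begins 51 mm behind the grasp point.
Start: joints at [1.044, 0.527, 1.433, -0, 1.181, -0.178], TCP at [0.214, 0.587, 0.196] pointing down, gripper open.
Joint ranges: [-3.08, 3.08], [-0.75, 2.2], [0.22, 2.44], [-1.43, 4.57], [0, 2.65], [-2.85, 2.85]. Speed limits (rad/s): [2.79, 2.79, 3.14, 3.14, 3.14, 3.14].

INTERFACE

Orientations are given as a unit quaternion [x, y, z, w].
In Python, from rig import robot gives the robot as it stands.
- The arm moves only by the tool move_arm, never from a script. Its argument "rows" is one flat list of numbers, 7 for each row, row after row: the shift along the world's x, y, z in mm, then the turn, a rotation vector about the world's x, y, z in rad, then the closure, from 0 (fully open) to 1 (shut). A call has 1 to 12 rows; each row shifts and turns the commanded pose from where the row before left it; what a row does not reach is not made up. A row lasts 1/10 s, in which the tool goes at most 50 mm and 8.59 degrees, less where a joint would pass 70% of its speed; a pose out of reach is approached as far as the arm can. A call with a gripper value outside its range is refused whole. The fingers move at their own pace and stop on an object; "grip_force" is the grip in N (left out, the last holds). Time passes only in rows, so rows that do not move let the fingers close. It gives the time, the measured TCP pose, the force and the opening at its end, in the units of the state.
- robot.get_obs(): the state, without advancing time (a new reading comes with each control period).
- robot.camera(name): name is "side" or "top" or "wrist"; returns a dict with "color" (400x640x3 uint8, red, green, blue), "z_map" (400x640 float32, m along the optical axis (not along the pixel's ray), 0 where there is no reading), "camera_matrix" (3x3 intrinsics, pixels), "R" (3x3) and "t" (3): a world point X has camera coordinates R X + t; the wrist camera has in their place "tool_from_camera" (4x4, takes a point from camera to tool coordinates, whose origin is the TCP and whose axes are the flange's). Camera axes: x right, y down, z forward; pixel columns grow to the right and rows downward; lengths in m; the calibration is good to about 2 mm. A picture is of the moment at which its call begins: read the wrist's pose just before it.
- robot.hand_in(): hands the job in, once; it reports no verdict.
Trained networks look in the newest picture that a camera, given by its name, has taken for a name from the list of things; names that differ only in an ending like _2 or _b are one class to them, and where a whole thing is asked for, a point or a joint stands for the part that bears it (a point fixed in the world has none). Each returns a list of dicts, best first, with "conf" (0 to 1); they miss things now and then, are a little off and sometimes report something else, mostly with a low value. They report only what shows in the picture. A call takes as long as a camera call.
- robot.search_frame(camera, thing): "at" ([column, row] in pixels, amid what is visible of it).
- robot.spot_point(camera, thing): "at" ([column, row] in pixels: a listed point, or the origin of a listed thing).
The state is a dict: "time": time; "q": joint angles; "joint_velocities": joint speeds; "joint_torque": joint torques, N m; "position": TCP position; "tool_rot": TCP orientation; "ft_force": force on the tool from outside, world axes, zero at the start; "moment": the same for the moment, N m; "grip_width": finger opening in m.
Only numpy, scipy, OpenCV 4.12 (cv2) and the standard library are available. Lean on these libraries where they do the work, as an engineer would, in place of code of your own. Each camera call takes 0.05 s, during which the arm holds its last target.

TASK

The wheel of the small bench lens edger needs dressing, so open its clear guard: first push the red paddle switch right over to off, towards the back of the machine. Then press the yellow safety catch right down with one fingertip and keep it down while the other finger pushes the black bolt handle all the way to the machine's right, so that the guard springs up, and let go, so that the catch springs up again behind the drawn bolt. Only press and push: do not grip or force the handle, lift nothing, and leave the jar, the loose lens and the loupe beside the machine where they are.

Things in the scene. Friction and masses are not known exactly. Their poses are not given: they have to be found in the camera images.
- edger: Lens edger, fixed: white body, grey deck 66 mm up, x -117 to +99, y -101 to +101 mm. Origin on the worktop; x points to the machine's back, y to its left, z up. The shut hood fills the deck behind x -8, 48 mm above it; its front rises 20 mm when open. Bolt guides and keeper (x -38 to -22, y -40 to 77) stand 20 mm above the deck, catch hinge ears (x -100, y -29 and 67) 27 mm.
- switch_tip (a point): Middle of the free end of the red paddle switch (18 mm wide in the machine's y, 7 mm thick, round-ended, 36 mm from pivot to end). It swings in the machine's x about a pivot at x -72, y -74, 13 mm above the deck; the black housing below it is 12 mm high, x -96 to -48, with a green mark in front and a red one behind.
- switch (a joint): Paddle angle: 0 = on (leaning 0.4 rad towards the machine's front, green mark), 0.8 = off (leaning 0.4 rad towards the back, red mark), a hard stop. Takes about 2 N and stays where it is left.
- catch_pad (a point): Centre of the top of the yellow catch plate (moves with it), at the machine's x -76, y 19. The face to press is x -90 to -64, y -24 to 62 mm, long enough for a finger to slide along it while pressing. Hinged along y at x -100: released, it slopes up to the back by 0.2 rad; pressed right down, it is level, its top 26.5 mm above the deck, on a hard stop.
- catch (a joint): Catch angle: 0 = up (its comb of teeth blocks the bolt), 0.2 = right down. About 3.5 N on the pad centre starts it, 8 N holds it right down; it springs back when released. The teeth clear the bolt beyond about 0.14. There are several teeth along the bolt's way, so a catch let up too soon stops the bolt again.
- bolt_handle (a point): Centre of the top of the upright black bolt handle, 58 mm above the deck. Handle 16 mm in diameter, free from 24 to 58 mm above the deck, at the machine's x -30: 46 mm behind the middle of the catch pad, 14 mm clear of the guard. Locked it stands at y +16, drawn at y -17.
- slide_bolt: The steel bolt with its black handle, only to be pushed. Origin on the axis of the 10 mm rod under the handle, 45 mm below its top; axes as the machine's.
- bolt (a joint): Bolt travel: 0 = locked (left), 0.033 = fully drawn (33 mm to the machine's right, its -y), a hard stop. Slides with about 3 N while the catch is right down and stays where it is left.
- guard_edge (a point): Middle of the upper front edge of the steel rim of the guard, 20 mm above the deck when shut.
- guard (a joint): Angle of the clear guard about its rear hinge: 0 to 0.02 = shut, held under the bolt; 0.2 = sprung open. A spring lifts it within about a second once the bolt has been drawn some 25 mm.
- screw_jar_b: Small white jar with a blue lid, 42 mm in diameter, 30 mm high, loose on the worktop left of the machine. Origin at the centre of its underside. To be left alone.
- lens_a: Loose round amber lens blank, 51 mm in diameter, 8 mm high, on the worktop right of the machine's front. Origin at the centre of its underside. To be left alone.
- loupe: Black eye loupe, 35 mm in diameter, 32 mm high, loose on the worktop right of the machine. Origin at the centre of its underside. To be left alone.

How it is judged:
By the outcome, as a careful person would: the job done as asked, in the order asked, and still so for the second after the job is handed in, with the robot touching nothing.
It also fails if it takes over 38 s, if anything falls off the work surface, if the arm or the gripper's body presses on something with over 40 N, if the wrist force passes 120 N, or if a joint passes its speed limit or range.

## Working session

There is one attempt and no reset: what is moved stays moved. The work goes in short steps, Python scripts to look and compute and a tool call to move; the robot and the scene stay as the last step left them, time stands still between calls to the robot, and variables do not carry over. Pictures are saved under pics/ and viewed, and the job is handed in when it is done.

Besides the shell and the picture viewer there is one more tool, called after "Emit:" as name(argument=value, ...) on one line, values as JSON. move_arm: Moves the arm, as the interface text tells. Its arguments: {"type":"object","properties":{"rows":{"type":"array","items":{"type":"number"}},"grip_force":{"type":"number"}},"required":["rows"]}

```bash
mkdir -p pics; ls; cat > h.py <<'E'
from rig import robot
import numpy as np, cv2
def shot(name,fn):
    c=robot.camera(name); cv2.imwrite('pics/'+fn,c['color'][:,:,::-1]); return c
def world(c,px,z=None):
    K=c['camera_matrix'];R=c['R'];t=c['t']
    u,v=px; r=np.linalg.inv(K)@[u,v,1]
    if z is None:
        d=c['z_map'][int(round(v)),int(round(u))]; return R.T@(r*d-t)
    o=-R.T@t; dr=R.T@r; return o+dr*(z-o[2])/dr[2]
E
python3 - <<'E'
from h import *
o=robot.get_obs(); print(o)
for n in ['top','side']:
    c=shot(n,n+'0.png')
    print(n,(-c['R'].T@c['t']).round(3))
    for t in ['switch_tip','catch_pad','bolt_handle','guard_edge','edger','slide_bolt','screw_jar_b','lens_a','loupe']:
        r=robot.spot_point(n,t)
        print(t,[(np.round(x['at'],1).tolist(),round(x['conf'],2),world(c,x['at']).round(3).tolist()) for x in r[:2]])
E
```

```text
pics
{'time': 0.0, 'q': array([ 1.04350650e+00,  5.28516035e-01,  1.43389837e+00, -2.90182999e-05,
        1.18137489e+00, -1.78484684e-01]), 'joint_velocities': array([-0.00064202, -0.00076043,  0.00050179,  0.00072268,  0.00261055,
       -0.00063799]), 'joint_torque': array([-3.79056155e-04, -4.40035307e+01, -1.76590830e+01,  6.31433772e-02,
        5.81625151e-02, -1.66423329e-04]), 'position': array([0.21317894, 0.58668285, 0.1949423 ]), 'tool_rot': array([ 1.73514256e-01,  9.84830745e-01, -1.03527875e-03, -3.66999399e-04]), 'ft_force': array([-0.10787118, -1.06043247, -0.56039361]), 'moment': array([ 0.01883984, -0.0312443 ,  0.00260535]), 'grip_width': 0.0873040726579094}
top [ 0.455 -0.16   1.096]
switch_tip [([349.5, 242.7], 0.49, [0.49, -0.224, 0.078])]
catch_pad [([306.5, 239.6], 0.84, [0.495, -0.137, 0.093])]
bolt_handle [([302.7, 212.2], 0.8, [0.547, -0.129, 0.12]), ([307.6, 217.3], 0.36, [0.539, -0.139, 0.096])]
guard_edge [([313.3, 197.5], 0.55, [0.579, -0.149, 0.096])]
edger [([312.6, 204.1], 0.72, [0.567, -0.148, 0.085])]
slide_bolt [([308.1, 215.0], 0.71, [0.541, -0.14, 0.124])]
screw_jar_b [([250.7, 239.7], 0.73, [0.496, -0.017, 0.029])]
lens_a [([387.4, 237.0], 0.69, [0.506, -0.31, 0.008])]
loupe [([386.6, 186.4], 0.62, [0.618, -0.311, -0.002])]
side [ 0.529 -1.001  0.45 ]
switch_tip [([287.3, 209.6], 0.62, [0.498, -0.238, 0.111])]
catch_pad [([288.2, 195.8], 0.98, [0.496, -0.144, 0.097])]
bolt_handle [([313.8, 180.3], 0.58, [0.549, 0.167, 0.012])]
guard_edge [([326.4, 201.3], 0.68, [0.569, -0.131, 0.081])]
edger [([329.5, 242.4], 0.69, [0.57, -0.249, 0.054])]
slide_bolt [([311.4, 207.9], 0.85, [0.54, -0.127, 0.065])]
screw_jar_b []
lens_a [([286.7, 290.8], 0.61, [0.5, -0.326, 0.007])]
loupe [([357.7, 285.6], 0.69, [0.614, -0.325, 0.016])]
```

```bash
python3 - <<'E'
import cv2
a=cv2.imread('pics/top0.png')[130:290,220:420]; cv2.imwrite('pics/topc.png',cv2.resize(a,None,fx=4,fy=4,interpolation=cv2.INTER_CUBIC)[:600,:800])
a=cv2.imread('pics/side0.png')[150:310,240:440]; cv2.imwrite('pics/sidec.png',cv2.resize(a,None,fx=4,fy=4,interpolation=cv2.INTER_CUBIC)[:600,:800])
E
```

```text
(no output)
```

View pics/topc.png

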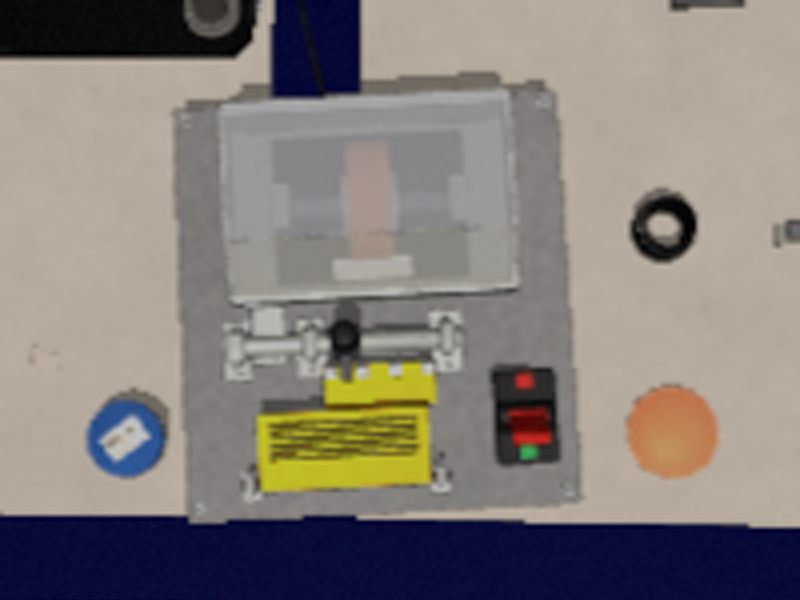

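View pics/sidec.png

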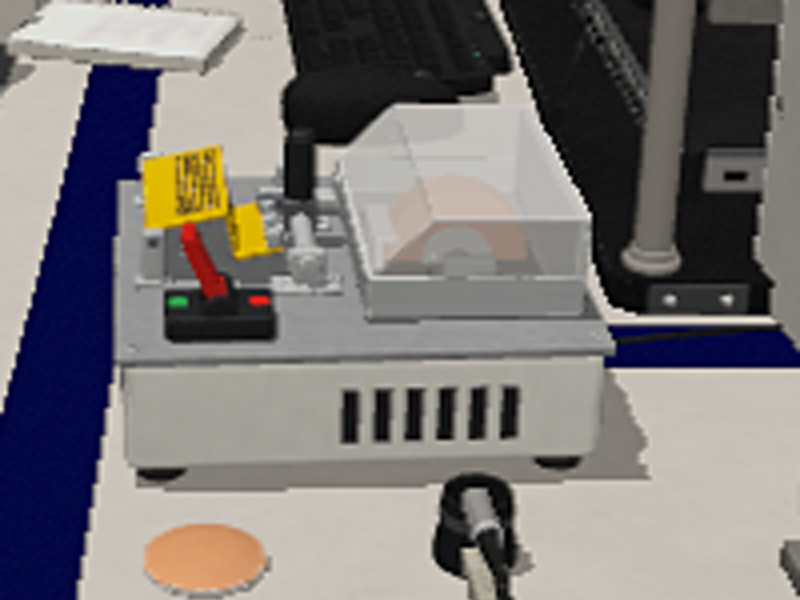

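View pics/top0.png

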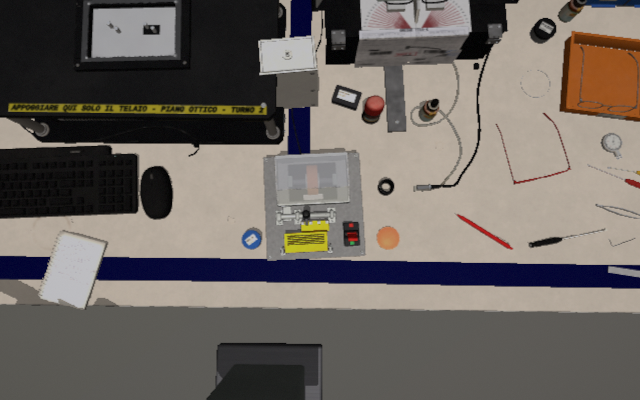

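```bash
cat > fit.py <<'E'
from h import *
from scipy.optimize import least_squares
def proj(c,X):
    p=c['camera_matrix']@(c['R']@X+c['t']); return p[:2]/p[2]
top=[((190,523),(-117,101,66)),((580,498),(-117,-101,66)),((175,108),(99,101,66)),((553,86),(99,-101,66)),((345,335),(-30,16,124)),((525,381),(-52,-74,78)),((529,453),(-92,-74,78)),
 ((258,416),None)]
top=[((220+a[0]/4,130+a[1]/4),b) for a,b in top if b]
side=[((118,355),(-117,-101,66)),((612,352),(99,-101,66)),((300,133),(-30,16,124)),((178,300),(-92,-74,78)),((259,299),(-52,-74,78))]
side=[((240+a[0]/4,150+a[1]/4),b) for a,b in side]
E
python3 - <<'E'
from fit import *
C={'top':robot.camera('top'),'side':robot.camera('side')}
def pose(p,X):
    c,s=np.cos(p[2]),np.sin(p[2]); X=np.array(X)/1000
    return np.array([p[0]+c*X[0]-s*X[1],p[1]+s*X[0]+c*X[1],X[2]])
for names in (['top'],['side'],['top','side']):
    def res(p,):
        return np.concatenate([proj(C[n],pose(p,X))-np.array(px) for n in names for px,X in (top if n=='top' else side)])
    r=least_squares(res,[0.57,-0.15,0.06],loss='soft_l1'); print(names,r.x.round(4)); print(res(r.x).reshape(-1,2).round(1).tolist())
p=r.x
for n,X in dict(tip0=(-72-36*np.sin(.4),-74,66+13+36*np.cos(.4)),tip1=(-72+36*np.sin(.4),-74,66+13+36*np.cos(.4)),pad=(-76,19,97),handle=(-30,16,124),drawn=(-30,-17,124)).items(): print(n,pose(p,X).round(4),X)
# deck depth check
c=C['top']
for X in [(-60,85,66),(80,85,66),(50,-90,66),(-100,-50,66)]:
    print('deck',world(c,proj(c,pose(p,X))).round(4))
E
```

```text
['top'] [ 0.5755 -0.1496  0.0672]
[[-0.3, 0.0], [1.0, 0.8], [-0.9, 0.0], [0.7, 0.2], [-0.4, -0.3], [-0.1, -1.4], [0.2, 0.3]]
['side'] [ 0.5777 -0.1541  0.0442]
[[-2.0, 0.2], [1.3, -1.0], [0.5, -1.5], [-2.1, 0.3], [0.8, 0.3]]
['top', 'side'] [ 0.5759 -0.15    0.067 ]
[[-0.1, -0.2], [1.2, 0.6], [-0.7, -0.2], [0.9, 0.0], [-0.1, -0.6], [0.1, -1.6], [0.4, 0.1], [-1.5, -0.2], [0.9, -2.7], [-0.6, -2.2], [-2.0, -0.2], [0.8, -0.5]]
tip0 [ 0.4951 -0.2296  0.1122] (np.float64(-86.01906032311142), -74, np.float64(112.15819578410387))
tip1 [ 0.523  -0.2277  0.1122] (np.float64(-57.98093967688858), -74, np.float64(112.15819578410387))
pad [ 0.4988 -0.1362  0.097 ] (-76, 19, 97)
handle [ 0.5449 -0.1361  0.124 ] (-30, 16, 124)
drawn [ 0.5471 -0.169   0.124 ] (-30, -17, 124)
deck [ 0.5103 -0.0693  0.0667]
deck [ 0.6504 -0.0597  0.0641]
deck [ 0.6323 -0.2367  0.0634]
deck [ 0.4795 -0.2066  0.0659]
```

Emit:
move_arm(rows=[30,-38,0,0,0,-0.144,0.3,30,-38,0,0,0,-0.144,0.64,30,-38,0,0,0,-0.144,0.64,30,-38,0,0,0,-0.144,0.64,30,-38,0,0,0,-0.144,0.64,30,-38,0,0,0,-0.144,0.64,5,-46,0,0,0,-0.144,0.64,5,-46,0,0,0,-0.144,0.64,5,-46,0,0,0,0,0.64,5,-46,0,0,0,0,0.64,5,-46,0,0,0,0,0.64,5,-46,0,0,0,0,0.64])

```text
time: 2.3
position: [0.4238, 0.0816, 0.1963]
tool_rot: [0.682, 0.731, 0.0, 0.0]
ft_force: [-0.2, -0.1, -0.4]
grip_width: 0.0312
```

Emit:
move_arm(rows=[5,-46,0,0,0,0,0.64,5,-46,0,0,0,0,0.64,5,-46,0,0,0,0,0.64,5,-46,0,0,0,0,0.64,5,-46,0,0,0,0,0.64,5,-46,0,0,0,0,0.64,0,0,0,0,0,0,0.64,0,0,0,0,0,0,0.64])

```text
time: 3.1
position: [0.4533, -0.1934, 0.1958]
tool_rot: [0.683, 0.731, 0.0, -0.0]
ft_force: [0.8, 0.6, 0.8]
grip_width: 0.0312
```

```bash
python3 - <<'E'
from h import *
from scipy.spatial.transform import Rotation as Ro
o=robot.get_obs(); print(o['time'],o['position'],o['q'],o['grip_width'],o['ft_force']); R=Ro.from_quat(o['tool_rot']).as_matrix(); print(R.round(4))
c=shot('wrist','w1.png'); T=c['tool_from_camera']; print(T.round(4))
for t in ['switch_tip','catch_pad','bolt_handle','guard_edge','edger']:
    for x in robot.spot_point('wrist',t)[:1]:
        u,v=x['at']; d=c['z_map'][int(v),int(u)]
        p=T[:3,:3]@(np.linalg.inv(c['camera_matrix'])@[u,v,1]*d)+T[:3,3]
        print(t,np.round([u,v],1),round(x['conf'],2),(R@p+o['position']).round(4))
np.savez('w1.npz',T=T,K=c['camera_matrix'],z=c['z_map'],R=R,p=o['position'])
E
```

```text
3.1 [ 0.45332602 -0.19342529  0.19578945] [-6.30716573e-01  3.51154389e-01  1.75681560e+00  4.40761517e-04
  1.03432067e+00 -6.98333444e-01] 0.031226523882437063 [0.79339315 0.6170063  0.84945395]
[[-6.730e-02  9.977e-01 -3.000e-04]
 [ 9.977e-01  6.730e-02  7.000e-04]
 [ 7.000e-04 -3.000e-04 -1.000e+00]]
[[ 1.000e-03 -9.674e-01 -2.531e-01  6.890e-02]
 [ 1.000e+00  1.000e-03  4.000e-04  9.000e-04]
 [-1.000e-04 -2.531e-01  9.674e-01 -1.878e-01]
 [ 0.000e+00  0.000e+00  0.000e+00  1.000e+00]]
switch_tip [367.2 242.7] 0.84 [ 0.4748 -0.1814  0.2363]
bolt_handle [454.2 129.7] 0.94 [ 0.5473 -0.1353  0.1226]
guard_edge [464.1 147.5] 0.65 [ 0.5714 -0.1505  0.0862]
edger [440.6 137.4] 0.82 [ 0.5446 -0.1425  0.1044]
```

View pics/w1.png

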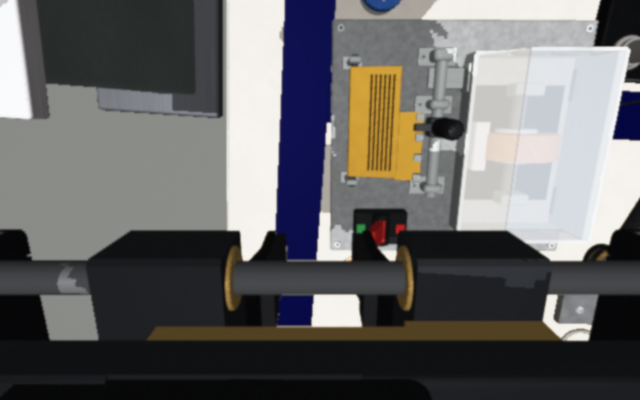

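```bash
python3 - <<'E'
import numpy as np
from scipy.optimize import least_squares
d=np.load('w1.npz'); K,T,R,p0=d['K'],d['T'],d['R'],d['p']
def pose(p,X):
    c,s=np.cos(p[2]),np.sin(p[2]); X=np.array(X)/1000
    return np.array([p[0]+c*X[0]-s*X[1],p[1]+s*X[0]+c*X[1],X[2]])
def proj(X):
    q=R.T@(X-p0); q=T[:3,:3].T@(q-T[:3,3]); q=K@q; return q[:2]/q[2]
obs=[((332,19),(-117,101,66)),((596,19),(99,101,66)),((331,248),(-117,-101,66)),((456,128),(-30,16,124)),((361,229),(-92,-74,78)),((400,229),(-52,-74,78)),((354,211),(-96,-57,78)),((406,211),(-48,-57,78))]
f=lambda p:np.concatenate([proj(pose(p,X))-px for px,X in obs])
r=least_squares(f,[.5757,-.15,.067],loss='soft_l1'); print(r.x.round(4)); print(f(r.x).reshape(-1,2).round(1).tolist())
print(f([.5757,-.15,.067]).reshape(-1,2).round(1).tolist())
for X in [(-60,95,66),(-100,-50,66),(90,95,66),(-110,0,66)]:
    u,v=proj(pose(r.x,X)); z=d['z'][int(v),int(u)]; q=T[:3,:3]@(np.linalg.inv(K)@[u,v,1]*z)+T[:3,3]; print((R@q+p0).round(4))
E
```

```text
[ 0.5789 -0.1497  0.0679]
[[-0.6, -0.5], [3.3, -0.4], [-1.6, 3.6], [-0.4, 2.6], [-3.1, -0.1], [2.5, -0.1], [-0.1, -0.3], [2.2, -0.3]]
[[-4.4, -0.6], [-0.6, -0.2], [-5.1, 3.6], [-4.9, 2.6], [-6.7, -0.1], [-1.1, -0.1], [-3.7, -0.3], [-1.5, -0.3]]
[ 0.5131 -0.0584  0.0633]
[ 0.4827 -0.2068  0.0642]
[ 0.663  -0.0485  0.0649]
[ 0.4692 -0.1573  0.0643]
```

Emit:
move_arm(rows=[-7,-39,0,0,0,0,0.64,0,0,-40,0,0,0,0.64,0,0,-40,0,0,0,0,0.64,0,0,-16,0,0,0,0.64,0,0,0,0,0,0,0.64,0,0,0,0,0,0,0.64])

```text
$.rows: bad value
```

```bash
cat > s.py <<'E'
import sys
from h import *
n=sys.argv[1]; c=shot('side','t.png'); a=cv2.imread('pics/t.png')[130:280,220:420]
cv2.imwrite('pics/'+n,cv2.resize(a,None,fx=4,fy=4,interpolation=cv2.INTER_CUBIC)[:600,:800])
o=robot.get_obs(); print(o['time'],o['position'].round(4),o['ft_force'].round(1))
E
python3 s.py s1.png
```

```text
3.45 [ 0.4535 -0.1914  0.1961] [-0.   0.1 -0.4]
```

View pics/s1.png

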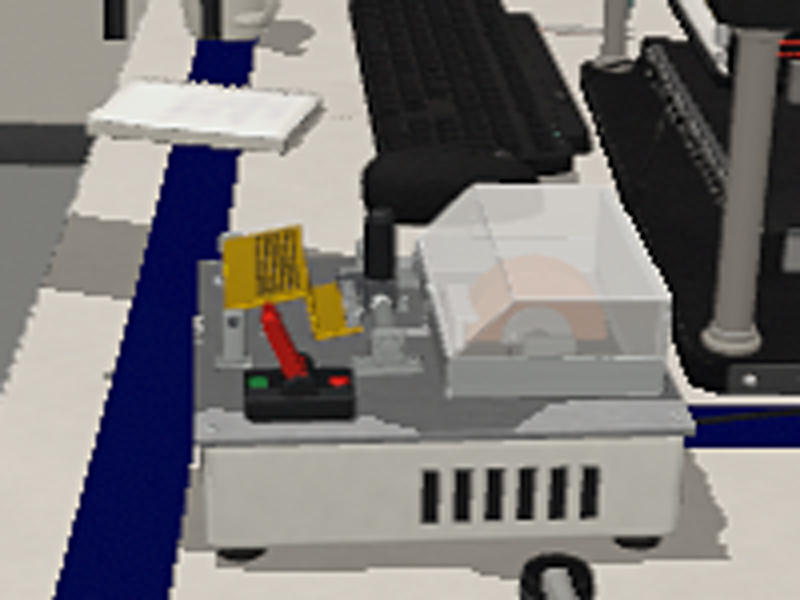

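Emit:
move_arm(rows=[-7,-41,0,0,0,0,0.64,0,0,-40,0,0,0,0.64,0,0,-40,0,0,0,0.64,0,0,-16,0,0,0,0.64,0,0,0,0,0,0,0.64,0,0,0,0,0,0,0.64])

```text
time: 4.05
position: [0.447, -0.2334, 0.1002]
tool_rot: [0.682, 0.732, 0.0, 0.0]
ft_force: [0.2, 0.5, 1.1]
grip_width: 0.0316
```

```bash
python3 s.py s2.png
```

```text
4.1 [ 0.4474 -0.2339  0.1009] [ 0.2  0.  -0. ]
```

View pics/s2.png

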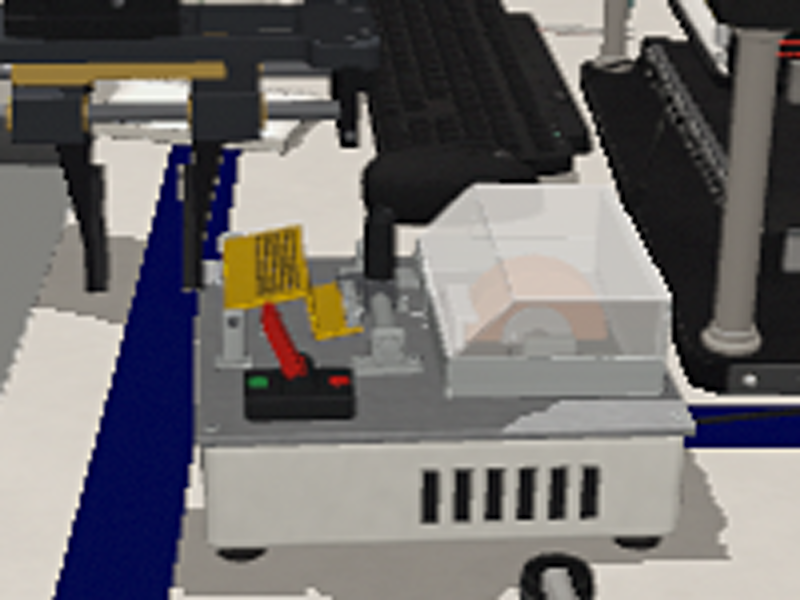

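```bash
python3 - <<'E'
from h import *
from fit import proj
c=robot.camera('side')
for X in [(.4474-.0155,-.2339,.1009),(.4474+.0155,-.2339,.1009),(.4474+.0305,-.2339,.1009),(.497,-.2296,.112),(.4474+.0155,-.2244,.1009),(.548,-.136,.124)]:
    p=proj(c,np.array(X)); print(X,p.round(1),((p-[220,130])*4).round())
z=c['z_map']
for u,v in [(244,198),(268,198),(270,190),(287,209)]: print(u,v,world(c,(u,v)).round(4))
E
```

```text
(0.4319, -0.2339, 0.1009) [248.5 213.5] [114. 334.]
(0.46290000000000003, -0.2339, 0.1009) [266.8 213.6] [187. 334.]
(0.4779, -0.2339, 0.1009) [275.6 213.6] [222. 335.]
(0.497, -0.2296, 0.112) [286.9 206.7] [268. 307.]
(0.46290000000000003, -0.2244, 0.1009) [267.2 211.3] [189. 325.]
(0.548, -0.136, 0.124) [316.  181.1] [384. 204.]
244 198 [ 0.427  -0.2461  0.1344]
268 198 [ 0.4664 -0.2436  0.1337]
270 190 [ 0.47   -0.2437  0.1481]
287 209 [ 0.4975 -0.2373  0.1112]
```

```bash
python3 - <<'E'
from h import *
c=shot('side','t2.png'); a=cv2.imread('pics/t2.png')[160:235,225:325]
cv2.imwrite('pics/s3.png',cv2.resize(a,None,fx=8,fy=8,interpolation=cv2.INTER_NEAREST))
for v in range(180,222,3): print(v,[ (round(world(c,(u,v))[0],3),round(world(c,(u,v))[1],3)) for u in (243,246,249,265,268,271)])
E
```

```text
180 [(np.float64(0.427), np.float64(-0.246)), (np.float64(0.431), np.float64(-0.243)), (np.float64(0.382), np.float64(0.198)), (np.float64(0.422), np.float64(0.206)), (np.float64(0.467), np.float64(-0.244)), (np.float64(0.529), np.float64(-1.001))]
183 [(np.float64(0.426), np.float64(-0.243)), (np.float64(0.43), np.float64(-0.235)), (np.float64(0.384), np.float64(0.181)), (np.float64(0.424), np.float64(0.183)), (np.float64(0.467), np.float64(-0.244)), (np.float64(0.472), np.float64(-0.244))]
186 [(np.float64(0.426), np.float64(-0.245)), (np.float64(0.43), np.float64(-0.239)), (np.float64(0.387), np.float64(0.153)), (np.float64(0.426), np.float64(0.157)), (np.float64(0.467), np.float64(-0.242)), (np.float64(0.472), np.float64(-0.245))]
189 [(np.float64(0.426), np.float64(-0.247)), (np.float64(0.431), np.float64(-0.245)), (np.float64(0.388), np.float64(0.139)), (np.float64(0.428), np.float64(0.136)), (np.float64(0.467), np.float64(-0.242)), (np.float64(0.472), np.float64(-0.242))]
192 [(np.float64(0.426), np.float64(-0.247)), (np.float64(0.431), np.float64(-0.244)), (np.float64(0.391),
[... 1671 characters left out ...]
float64(0.397), np.float64(-0.003)), (np.float64(0.404), np.float64(-0.009)), (np.float64(0.439), np.float64(-0.007)), (np.float64(0.446), np.float64(-0.008)), (np.float64(0.464), np.float64(-0.152))]
216 [(np.float64(0.393), np.float64(-0.024)), (np.float64(0.399), np.float64(-0.023)), (np.float64(0.406), np.float64(-0.023)), (np.float64(0.441), np.float64(-0.026)), (np.float64(0.447), np.float64(-0.024)), (np.float64(0.465), np.float64(-0.165))]
219 [(np.float64(0.529), np.float64(-1.001)), (np.float64(0.401), np.float64(-0.038)), (np.float64(0.408), np.float64(-0.039)), (np.float64(0.441), np.float64(-0.035)), (np.float64(0.448), np.float64(-0.04)), (np.float64(0.466), np.float64(-0.18))]
```

View pics/s3.png

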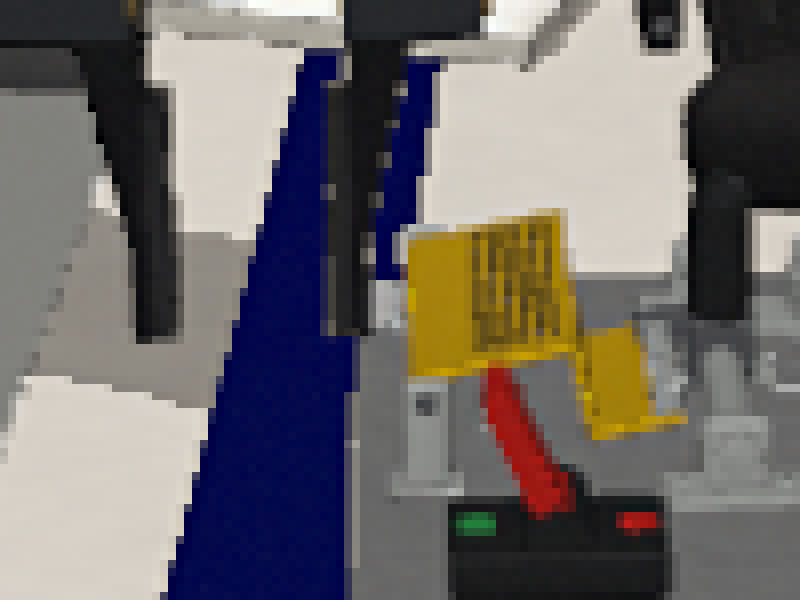

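```bash
python3 - <<'E'
from h import *
from fit import proj
cs=robot.camera('side')
for uv in [(244,201),(267,201),(267,168),(267,163),(240,163),(240,158)]: print('side',uv,world(cs,uv).round(4))
ct=shot('top','t3.png')
o=robot.get_obs()
for X in [o['position'],o['position']+[0,0,.07]]: print(proj(ct,X).round(1))
c=shot('wrist','w2.png'); T=c['tool_from_camera'];K=c['camera_matrix']
for q in [(0,.0155,0),(0,-.0155,0),(.0095,.0155,0),(.0095,.0155,-.025),(.0095,.0155,-.067),(.0095,-.0155,-.025)]:
    p=K@(T[:3,:3].T@(np.array(q)-T[:3,3])); print(q,(p[:2]/p[2]).round(1))
a=cv2.imread('pics/w2.png')[150:350,200:460]
cv2.imwrite('pics/w2c.png',cv2.resize(a,None,fx=3,fy=3,interpolation=cv2.INTER_NEAREST))
for uv in [(265,262),(275,240),(272,245),(374,262),(365,240),(368,245),(330,330),(330,275)]:
    d=c['z_map'][uv[1],uv[0]]; print(uv,(T[:3,:3]@(np.linalg.inv(K)@[*uv,1]*d)+T[:3,3]).round(4))
E
```

```text
side (244, 201) [ 0.4266 -0.2448  0.1285]
side (267, 201) [ 0.4646 -0.2434  0.1282]
side (267, 168) [4.211e-01 2.926e-01 1.000e-04]
side (267, 163) [0.4196 0.3144 0.0073]
side (240, 163) [ 0.4269 -0.2728  0.2042]
side (240, 158) [ 0.4275 -0.2743  0.2128]
[355.5 264.2]
[358.3 264.6]
(0, 0.0155, 0) [344.8 233.3]
(0, -0.0155, 0) [288.8 233.3]
(0.0095, 0.0155, 0) [345.2 216.9]
(0.0095, 0.0155, -0.025) [348.9 232.7]
(0.0095, 0.0155, -0.067) [358.2 272.2]
(0.0095, -0.0155, -0.025) [284.2 232.6]
(265, 262) [ 0.0326 -0.0118 -0.1086]
(275, 240) [ 0.0094 -0.0188 -0.0346]
(272, 245) [ 0.0095 -0.0194 -0.0406]
(374, 262) [ 0.033   0.014  -0.1095]
(365, 240) [ 0.0112  0.0214 -0.0389]
(368, 245) [ 0.0118  0.0217 -0.0463]
(330, 330) [ 0.0238  0.0033 -0.1227]
(330, 275) [ 0.0312  0.0036 -0.1125]
```

View pics/w2c.png

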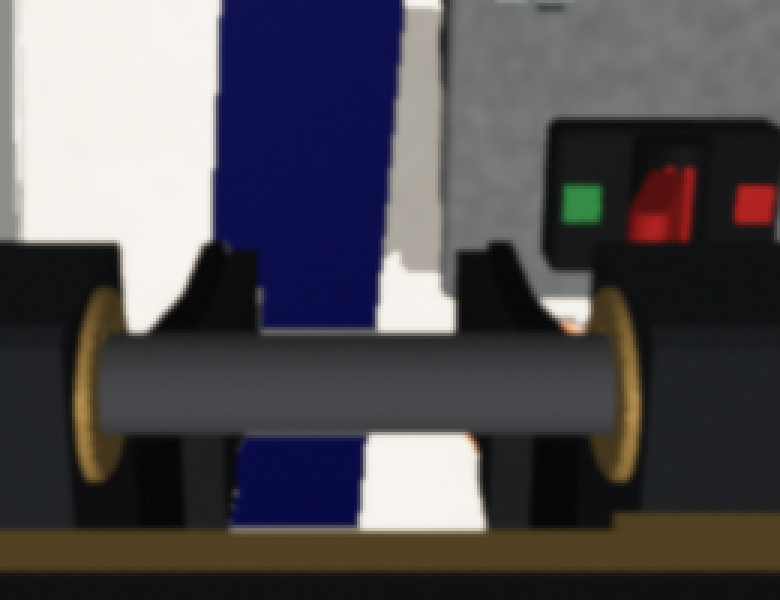

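Emit:
move_arm(rows=[0,0,-13,0,0,0,0.64,0,0,-12,0,0,0,0.64,10,0.7,0,0,0,0,0.64,10,0.7,0,0,0,0,0.64,8,0.5,0,0,0,0,0.64,8,0.5,0,0,0,0,0.64,4,0.2,0,0,0,0,0.64,0,0,0,0,0,0,0.64])

```text
time: 5.15
position: [0.4877, -0.231, 0.0752]
tool_rot: [0.682, 0.732, 0.0, 0.001]
ft_force: [0.6, -0.8, -0.6]
grip_width: 0.0312
```

```bash
python3 s.py s4.png
```

```text
5.2 [ 0.4876 -0.2311  0.0751] [-0.7  0.3 -1.5]
```

View pics/s4.png

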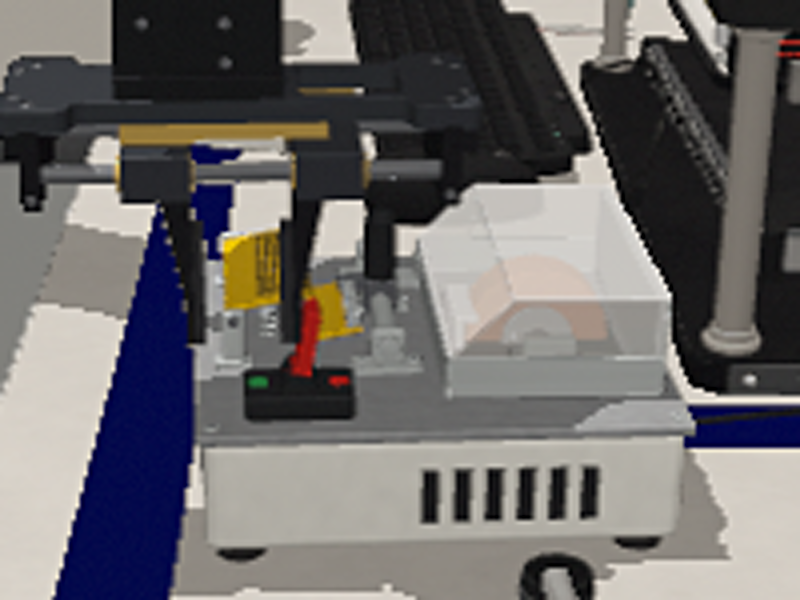

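Emit:
move_arm(rows=[4,0.3,0,0,0,0,0.64,2,0.1,0,0,0,0,0.64,0,0,0,0,0,0,0.64])

```text
time: 5.5
position: [0.4923, -0.2306, 0.0747]
tool_rot: [0.682, 0.731, -0.0, -0.0]
ft_force: [-2.5, -0.5, 0.4]
grip_width: 0.0314
```

Emit:
move_arm(rows=[2,0.1,0,0,0,0,0.64,1,0,0,0,0,0,0.64,0,0,0,0,0,0,0.64])

```text
time: 5.8
position: [0.4931, -0.2304, 0.0746]
tool_rot: [0.682, 0.732, -0.001, -0.002]
ft_force: [-7.8, -2.4, 1.1]
grip_width: 0.0314
```

```bash
python3 s.py s5.png
```

```text
5.85 [ 0.4931 -0.2304  0.0746] [-7.3 -3.1  0.7]
```

View pics/s5.png

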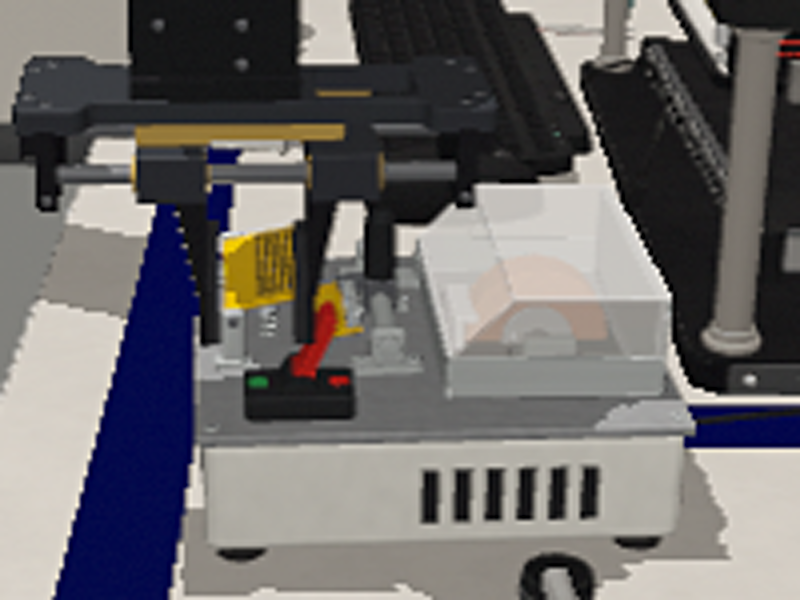

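Emit:
move_arm(rows=[2,0.1,0,0,0,0,0.64,0,0,0,0,0,0,0.64])

```text
time: 6.05
position: [0.4932, -0.2303, 0.0746]
tool_rot: [0.681, 0.732, -0.003, -0.004]
ft_force: [-11.6, -4.8, 4.5]
grip_width: 0.031
```

Emit:
move_arm(rows=[-10,-0.7,0,0,0,0,0.64,-10,-0.7,0,0,0,0,0.64,0,0,35,0,0,0,0.64,0,0,35,0,0,0,0.59,12,29,0,0,0,0,0.59,12,29,0,0,0,0,0.59,12,29,0,0,0,0,0.59,10,29,0,0,0,0,0.59,0,0,0,0,0,0,0.59,0,0,0,0,0,0,0.59])

```text
time: 7.05
position: [0.5239, -0.1153, 0.1451]
tool_rot: [0.681, 0.732, 0.0, 0.001]
ft_force: [0.2, -0.2, -0.1]
grip_width: 0.0355
```

```bash
python3 s.py s6.png; python3 - <<'E'
from h import *
c=shot('top','t.png'); a=cv2.imread('pics/t.png')[150:290,230:410]; cv2.imwrite('pics/t6.png',cv2.resize(a,None,fx=4,fy=4,interpolation=cv2.INTER_CUBIC))
c=shot('wrist','w6.png')
E
```

```text
7.1 [ 0.5237 -0.1161  0.1451] [0.7 0.1 0.1]
```

View pics/s6.png

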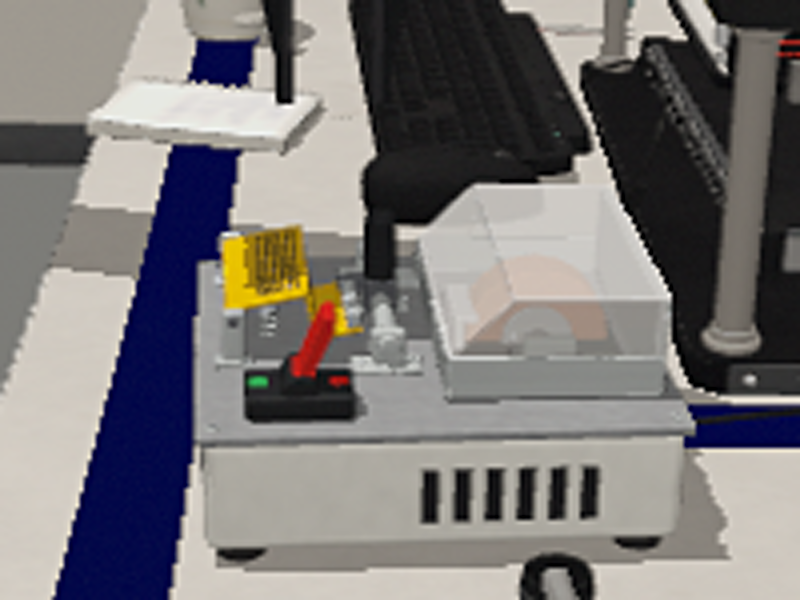

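View pics/w6.png

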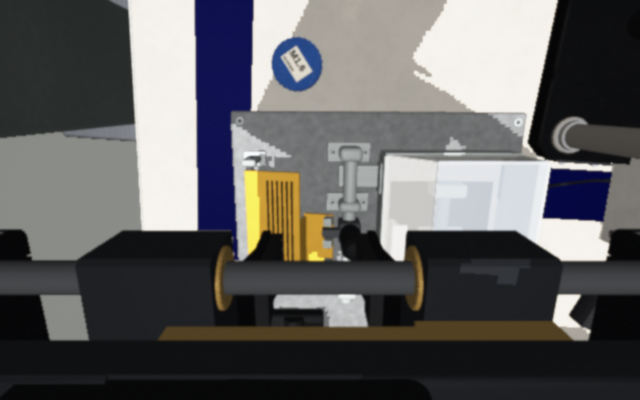

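```bash
python3 - <<'E'
from h import *
from fit import proj
from scipy.spatial.transform import Rotation as Ro
cs=robot.camera('side')
for v in range(140,160,3): print(v,[world(cs,(u,v)).round(3).tolist() for u in (289,291,293)])
o=robot.get_obs(); R=Ro.from_quat(o['tool_rot']).as_matrix()
c=robot.camera('wrist'); T=c['tool_from_camera'];K=c['camera_matrix']
def pw(X):
    q=K@(T[:3,:3].T@(R.T@(np.array(X)-o['position'])-T[:3,3])); return (q[:2]/q[2]).round(1)
p=(.579,-.150,.0675)
def m(x,y,z):
    s,k=np.sin(p[2]),np.cos(p[2]); return [p[0]+(k*x-s*y)/1e3,p[1]+(s*x+k*y)/1e3,z/1e3]
print('handle',pw(m(-30,16,124)),pw(m(-30,24,124)),'pad corners',pw(m(-64,62,99.7)),pw(m(-90,62,94.5)),'deck',pw(m(-117,101,66)),pw(m(99,101,66)))
for x in robot.spot_point('wrist','bolt_handle')[:2]: print(x)
a=cv2.imread('pics/w6.png')[100:300,210:410]
cv2.imwrite('pics/w6c.png',cv2.resize(a,None,fx=3,fy=3,interpolation=cv2.INTER_CUBIC))
E
```

```text
140 [[0.498, -0.129, 0.201], [0.501, -0.13, 0.201], [0.485, 0.581, -0.001]]
143 [[0.498, -0.132, 0.196], [0.501, -0.128, 0.195], [0.505, -0.13, 0.196]]
146 [[0.498, -0.128, 0.189], [0.501, -0.127, 0.189], [0.505, -0.128, 0.189]]
149 [[0.498, -0.128, 0.183], [0.501, -0.126, 0.183], [0.505, -0.127, 0.183]]
152 [[0.498, -0.13, 0.178], [0.501, -0.126, 0.177], [0.505, -0.129, 0.178]]
155 [[0.498, -0.134, 0.174], [0.501, -0.127, 0.172], [0.505, -0.131, 0.173]]
158 [[0.48, 0.353, 0.01], [0.486, 0.352, 0.011], [0.491, 0.351, 0.011]]
handle [354.1 253.2] [354.5 241.2] pad corners [300.7 173.3] [262.3 171.8] deck [228.7 111.1] [528.7 111.7]
{'at': [351.8, 252.0], 'conf': 0.59}
```

View pics/w6c.png

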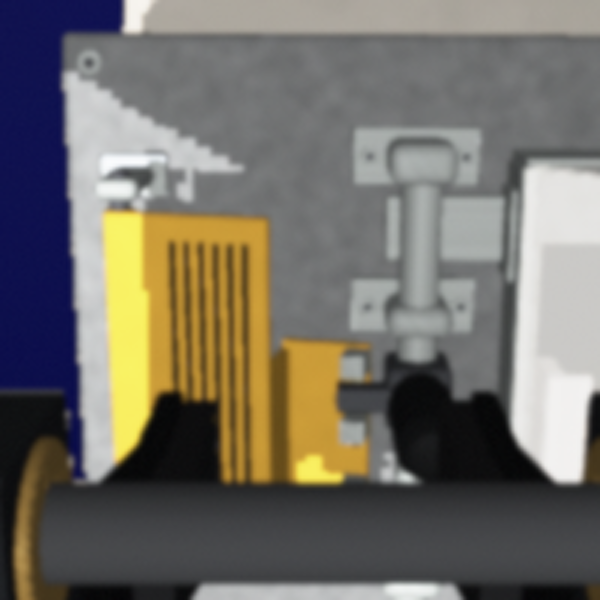

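View pics/t6.png

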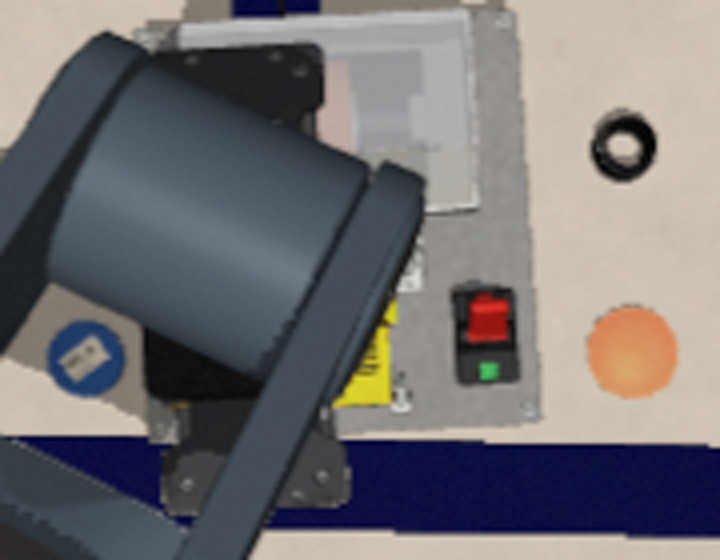

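Emit:
move_arm(rows=[-1.5,0,-20,0,0,0,0.59,0,0,-25,0,0,0,0.59,0,0,-15,0,0,0,0.59,0,0,0,0,0,0,0.59])

```text
time: 7.75
position: [0.5203, -0.1158, 0.083]
tool_rot: [0.682, 0.731, -0.001, -0.002]
ft_force: [-0.2, 0.7, -0.2]
grip_width: 0.0357
```

```bash
python3 s.py s7.png
```

```text
7.8 [ 0.5213 -0.1161  0.0842] [-0.6  0.2  0.9]
```

View pics/s7.png

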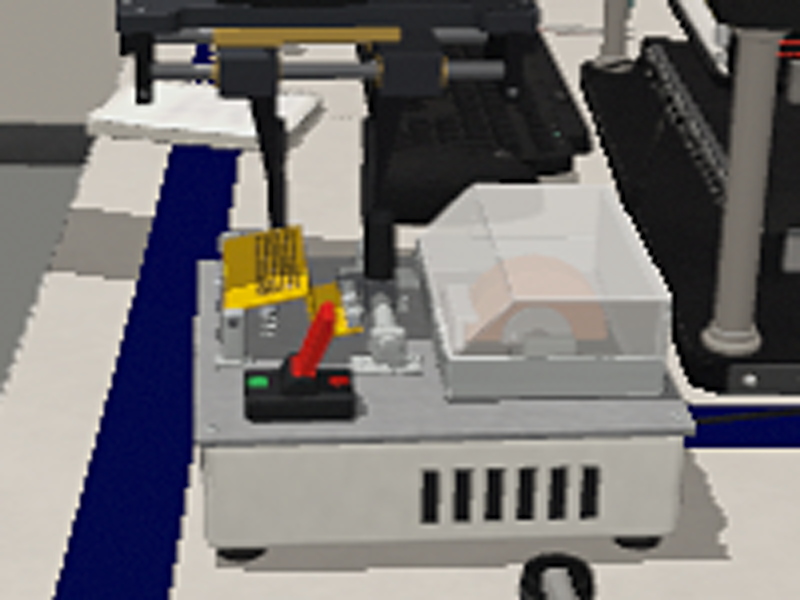

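Emit:
move_arm(rows=[0,0,-5,0,0,0,0.59,0,0,-4,0,0,0,0.59,0,0,-3,0,0,0,0.59,0,0,-2,0,0,0,0.59,0,0,0,0,0,0,0.59])

```text
time: 8.3
position: [0.5224, -0.1159, 0.0712]
tool_rot: [0.682, 0.731, 0.0, 0.0]
ft_force: [0.5, 0.3, 2.7]
grip_width: 0.0358
```

Contact with the catch begins; press on in small steps.

Emit:
move_arm(rows=[0,0,-2,0,0,0,0.59,0,0,-1,0,0,0,0.59,0,0,0,0,0,0,0.59])

```text
time: 8.6
position: [0.5231, -0.1159, 0.0684]
tool_rot: [0.682, 0.731, 0.001, 0.001]
ft_force: [2.3, 2.1, 4.4]
grip_width: 0.0356
```

Emit:
move_arm(rows=[0,0,-2,0,0,0,0.59,0,0,0,0,0,0,0.59])

```text
time: 8.8
position: [0.5235, -0.1159, 0.0665]
tool_rot: [0.682, 0.731, 0.001, 0.001]
ft_force: [2.6, 1.7, 5.9]
grip_width: 0.036
```

Emit:
move_arm(rows=[0,0,-2,0,0,0,0.59,0,0,0,0,0,0,0.59])

```text
time: 9.0
position: [0.5237, -0.1159, 0.0655]
tool_rot: [0.682, 0.731, 0.001, 0.001]
ft_force: [1.9, 2.8, 11.8]
grip_width: 0.0359
```

Emit:
move_arm(rows=[0,0,-2,0,0,0,0.59,0,0,0,0,0,0,0.59])

```text
time: 9.2
position: [0.5238, -0.1159, 0.0651]
tool_rot: [0.682, 0.731, 0.001, 0.002]
ft_force: [-0.5, 3.7, 22.4]
grip_width: 0.0359
```

```bash
python3 s.py s8.png
```

```text
9.25 [ 0.5238 -0.1159  0.065 ] [-0.6  3.5 23.1]
```

View pics/s8.png

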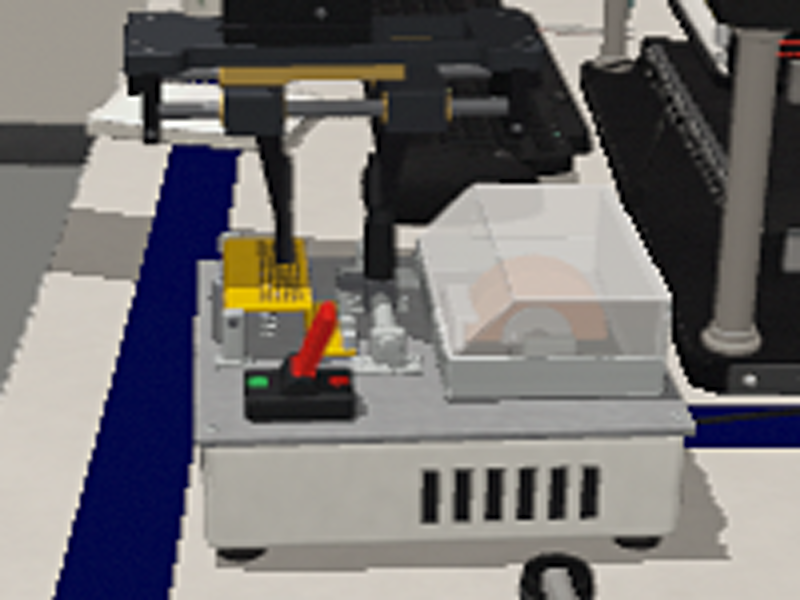

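Emit:
move_arm(rows=[0.3,-4,0.5,0,0,0,0.59,0.3,-4,0,0,0,0,0.59,0.3,-4,0,0,0,0,0.59,0,0,0,0,0,0,0.59])

```text
time: 9.65
position: [0.5228, -0.1215, 0.065]
tool_rot: [0.684, 0.729, 0.004, -0.003]
ft_force: [1.7, 19.8, 25.9]
grip_width: 0.0355
```

Emit:
move_arm(rows=[0.3,-4,0,0,0,0,0.59,0.3,-4,0,0,0,0,0.59,0,0,0,0,0,0,0.59])

```text
time: 9.95
position: [0.5222, -0.1281, 0.0651]
tool_rot: [0.684, 0.729, 0.004, -0.005]
ft_force: [1.5, 21.9, 27.7]
grip_width: 0.0357
```

```bash
python3 s.py s9.png
```

```text
10.0 [ 0.5222 -0.1281  0.0651] [ 1.  23.4 28.4]
```

View pics/s9.png

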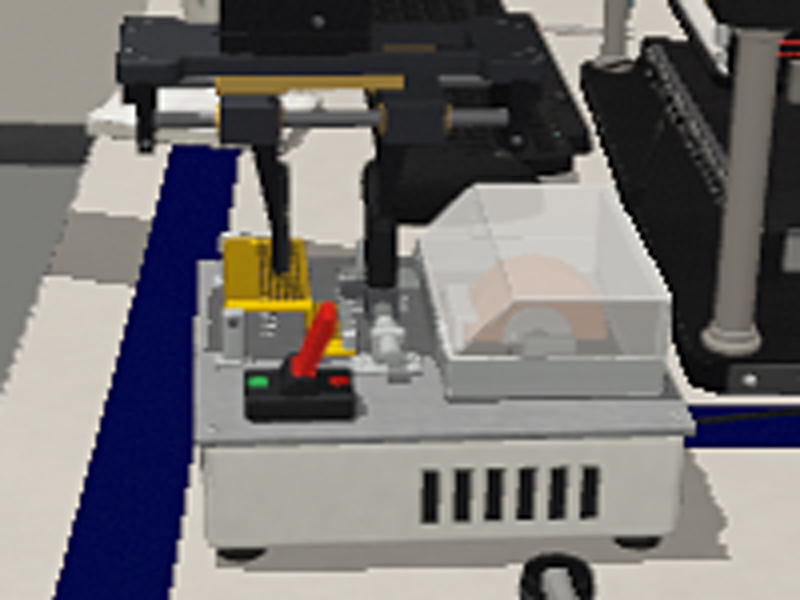

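Emit:
move_arm(rows=[0.3,-4,1,0,0,0,0.59,0.3,-4,0.5,0,0,0,0.59,0.3,-4,0,0,0,0,0.59,0,0,0,0,0,0,0.59])

```text
time: 10.4
position: [0.5223, -0.142, 0.0653]
tool_rot: [0.683, 0.73, 0.002, -0.005]
ft_force: [-0.5, 16.1, 19.7]
grip_width: 0.0354
```

Emit:
move_arm(rows=[0.5,-4,0,0,0,0,0.59,0.5,-4,0,0,0,0,0.59,0.3,-2,0,0,0,0,0.59,0,0,0,0,0,0,0.59])

```text
time: 10.8
position: [0.5226, -0.1511, 0.0653]
tool_rot: [0.683, 0.73, 0.002, -0.006]
ft_force: [-1.1, 17.6, 21.9]
grip_width: 0.036
```

```bash
python3 s.py s10.png
```

```text
10.85 [ 0.5226 -0.1511  0.0653] [-2.  18.1 21.6]
```

View pics/s10.png

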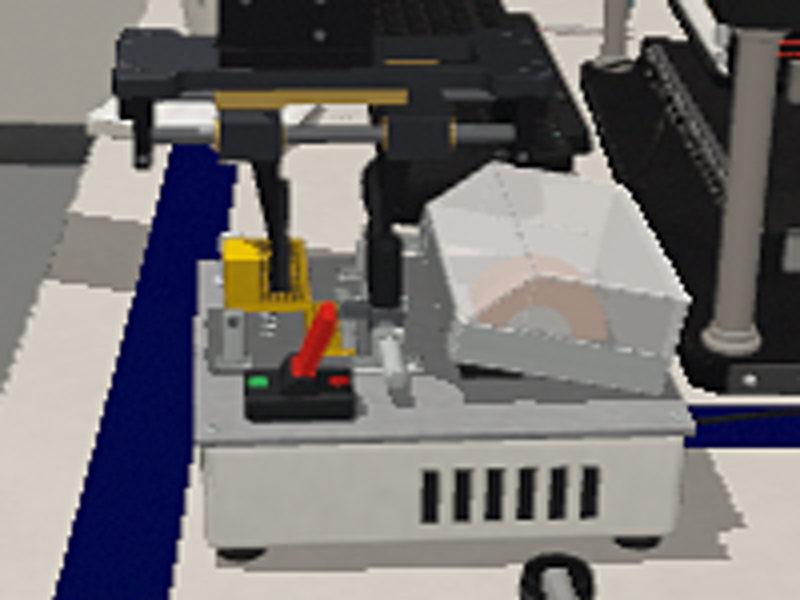

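Emit:
move_arm(rows=[0.3,-2,0,0,0,0,0.59,0,-1,0,0,0,0,0.59,0,0,0,0,0,0,0.59])

```text
time: 11.15
position: [0.5226, -0.1511, 0.0653]
tool_rot: [0.683, 0.73, 0.003, -0.008]
ft_force: [0.3, 25.1, 23.0]
grip_width: 0.0359
```

Emit:
move_arm(rows=[0.3,-2,0,0,0,0,0.59,0,0,0,0,0,0,0.59])

```text
time: 11.35
position: [0.5225, -0.1513, 0.0654]
tool_rot: [0.683, 0.73, 0.004, -0.009]
ft_force: [0.5, 30.2, 25.2]
grip_width: 0.0357
```

```bash
python3 - <<'E'
from h import *
from fit import proj
c=shot('side','t11.png')
p=(.5775,-.150,.0675)
def m(x,y,z):
    s,k=np.sin(p[2]),np.cos(p[2]); return np.array([p[0]+(k*x-s*y)/1e3,p[1]+(s*x+k*y)/1e3,z/1e3])
for y in (16,-14,-17): print(y,proj(c,m(-30,y,124)).round(1),proj(c,m(-30,y-8,90)).round(1))
print(robot.spot_point('side','bolt_handle')[:1],robot.spot_point('side','slide_bolt')[:1])
for v in range(188,212,2): print(v,[world(c,(u,v)).round(3).tolist() for u in (314,317,319)])
a=cv2.imread('pics/t11.png')[165:245,270:370]; cv2.imwrite('pics/s11.png',cv2.resize(a,None,fx=7,fy=7,interpolation=cv2.INTER_NEAREST))
E
```

```text
16 [315.2 181.1] [315.3 199.5]
-14 [316.6 186.9] [316.7 205.8]
-17 [316.7 187.5] [316.8 206.4]
[{'at': [315.8, 184.5], 'conf': 0.51}] [{'at': [316.4, 212.0], 'conf': 0.57}]
188 [[0.544, -0.169, 0.123], [0.549, -0.171, 0.124], [0.555, -0.091, 0.092]]
190 [[0.544, -0.173, 0.12], [0.549, -0.176, 0.122], [0.553, -0.174, 0.121]]
192 [[0.544, -0.176, 0.118], [0.549, -0.181, 0.12], [0.553, -0.173, 0.117]]
194 [[0.544, -0.174, 0.113], [0.549, -0.174, 0.113], [0.553, -0.174, 0.113]]
196 [[0.544, -0.179, 0.111], [0.529, -1.001, 0.45], [0.553, -0.177, 0.111]]
198 [[0.544, -0.175, 0.106], [0.549, -0.178, 0.107], [0.553, -0.177, 0.107]]
200 [[0.544, -0.177, 0.103], [0.549, -0.179, 0.103], [0.553, -0.176, 0.102]]
202 [[0.544, -0.176, 0.098], [0.549, -0.177, 0.099], [0.553, -0.177, 0.099]]
204 [[0.544, -0.176, 0.094], [0.55, -0.178, 0.095], [0.553, -0.174, 0.094]]
206 [[0.544, -0.176, 0.091], [0.55, -0.178, 0.091], [0.553, -0.175, 0.09]]
208 [[0.544, -0.176, 0.086], [0.55, -0.176, 0.086], [0.553, -0.178, 0.087]]
210 [[0.544, -0.177, 0.083], [0.55, -0.176, 0.082], [0.553, -0.178, 0.083]]
```

View pics/s11.png

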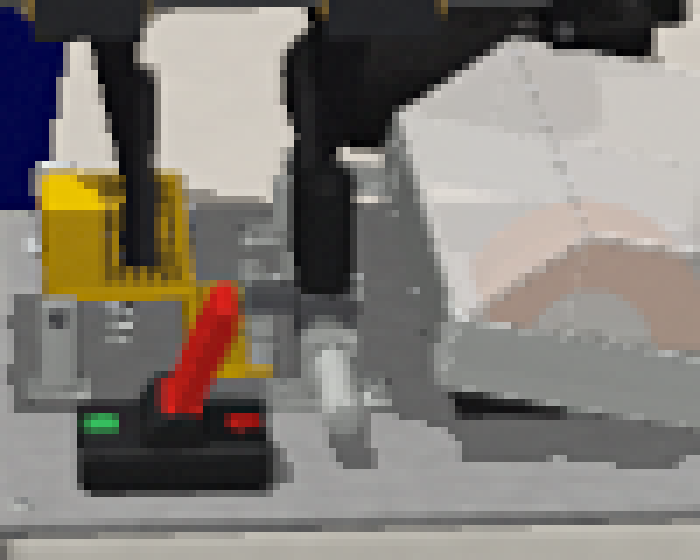

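Emit:
move_arm(rows=[-0.3,5,0,0,0,0,0.59,-0.3,5,0,0,0,0,0.59,0,0,4,0,0,0,0.59,0,1,6,0,0,0,0.59,0,2,8,0,0,0,0.59,0,2,15,0,0,0,0.59,0,0,30,0,0,0,0.59,0,0,40,0,0,0,0.59,0,0,0,0,0,0,0.59,0,0,0,0,0,0,0.59])

```text
time: 12.5
position: [0.5265, -0.1483, 0.168]
tool_rot: [0.682, 0.731, 0.0, 0.001]
ft_force: [0.2, 0.3, 0.8]
grip_width: 0.0354
```

```bash
python3 s.py s12.png
```

```text
12.55 [ 0.5255 -0.1478  0.1668] [-0.5  0.1 -0.6]
```

View pics/s12.png

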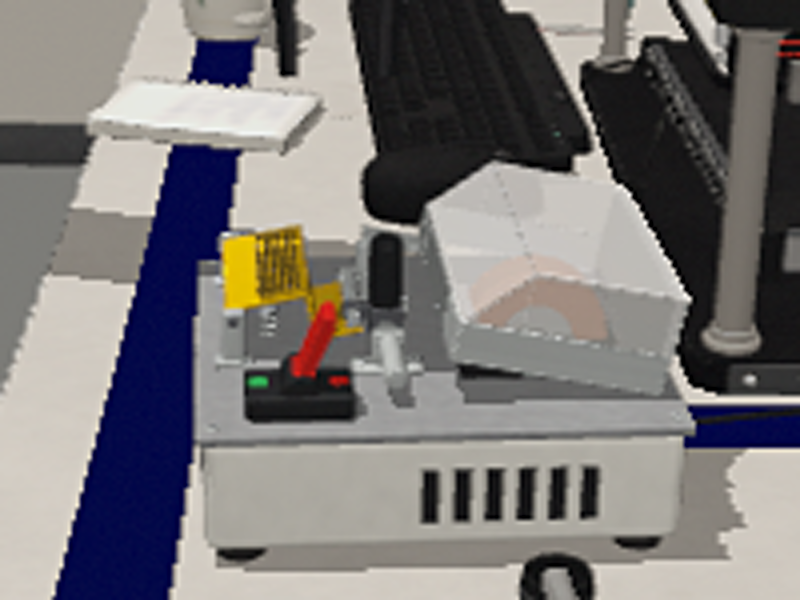

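Emit:
move_arm(rows=[-10,20,20,0,0,0,0.59,-15,45,10,0,0,0,0.59,-15,45,0,0,0,0,0.59,-15,45,0,0,0,0,0.59,-15,45,0,0,0,0,0.59,0,45,0,0,0,0,0.59,0,0,0,0,0,0,0.59,0,0,0,0,0,0,0.59])

```text
time: 13.35
position: [0.4548, 0.0979, 0.1958]
tool_rot: [0.681, 0.732, -0.001, -0.001]
ft_force: [-0.0, -0.6, 0.6]
grip_width: 0.0356
```

```bash
python3 - <<'E'
from h import *
c=shot('top','t12.png'); a=cv2.imread('pics/t12.png')[130:280,220:420]; cv2.imwrite('pics/t12c.png',cv2.resize(a,None,fx=4,fy=4,interpolation=cv2.INTER_CUBIC))
for t in ['screw_jar_b','lens_a','loupe','bolt_handle','catch_pad','guard_edge']:
    print(t,[(np.round(x['at'],1),world(c,x['at']).round(3)) for x in robot.spot_point('top',t)[:1]])
print(robot.get_obs()['time'])
E
```

```text
screw_jar_b [(array([251.7, 243.5]), array([ 0.488, -0.019,  0.028]))]
lens_a [(array([387.8, 237.4]), array([ 0.505, -0.311,  0.008]))]
loupe [(array([304.7, 237.9]), array([ 0.498, -0.133,  0.095]))]
bolt_handle []
catch_pad [(array([307.8, 239.5]), array([ 0.495, -0.14 ,  0.095]))]
guard_edge [(array([314.9, 195.1]), array([ 0.582, -0.153,  0.113]))]
13.7
```

View pics/t12c.png

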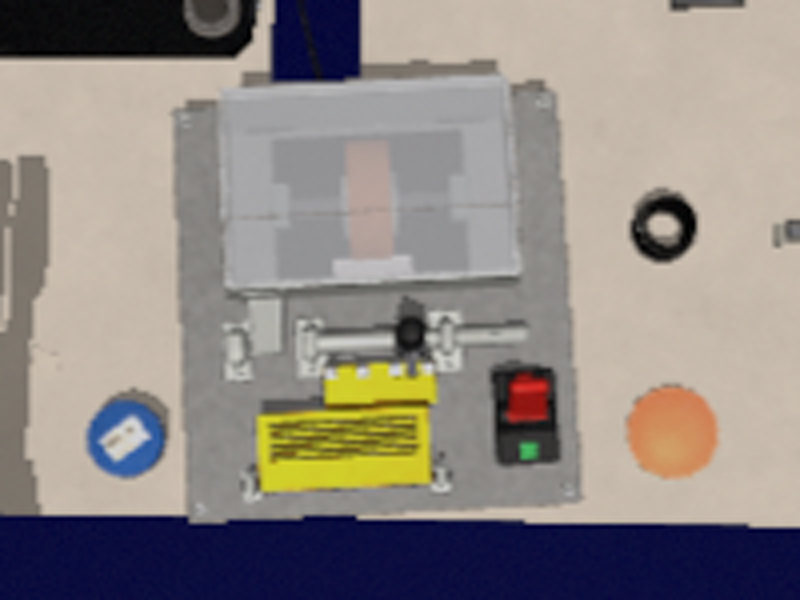

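```bash
python3 -c "
from rig import robot
print(robot.hand_in())"
```

```text
the job is handed in; nothing more can be done
None
```

The guard is open and the job is handed in, at about 13.7 s of the 38 s allowed.

- **Switch:** I pushed the red paddle over to off until it met its hard stop, at about 12 N. It stayed leaning towards the red mark.
- **Catch and bolt:** One finger held the yellow catch on its stop with about 12–28 N. The other pushed the bolt handle until it would move no further. I then eased off and lifted away.
- **Bolt travel:** The handle's measured position matches the fully drawn one (world y about -0.169 m).
- **Last pictures:** The guard is open, the catch is sprung up again as at the start, and the switch is still off. The jar, lens and loupe are where they were, and the robot is clear of everything.

**Disagreements:**
- Both the side and wrist cameras showed the fingertips about 25 mm short of the stated TCP, so I worked from the seen tips. The contact heights then agreed to within about 2.5 mm.
- The estimates of the machine's x differed by 2–3 mm between cameras.
- Sliding friction on the catch was high. The sideways wrist force reached 30 N at the bolt's stop.
- In the last top picture the detector put the loupe on the catch pad and missed the bolt handle. It put the jar about 8 mm from its first reading. By eye, the jar and the loupe look unmoved and the handle stands in its drawn place.

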